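Walk the iron block up to square the pads, then bar it in

TASK

Square up the two note pads for gluing: walk the heavy iron block forward into the jig until it stands square and presses both pads flat against the back fence, then swing the retaining bar fully shut behind it. It is too heavy to shove square on by the middle, so push near one end and then near the other, and never with more than about 25 N, least of all when it comes up solid. Keep the pads standing and leave the other things on the bench where they are.

Things in the scene. Friction and masses are not known exactly. Their poses are not given: they have to be found in the camera images.
- gluing_jig: Plywood gluing jig fixed to the bench, no floor: pads and block slide on the bench. Origin on the bench at the middle of the front face of its back fence (242 mm wide, 75 mm tall; the face is the plane x = 0). x = the way the block is walked, square into the fence; y = along the fence, to the left for one looking along x; z up.
- jig_mouth (a point): Middle of the jig's mouth at bench level, jig x = -60 mm. Side cheeks 48 mm tall run from the fence to here, inner faces at jig y = +103 and -103 mm (206 mm apart); from here they flare outward to y = +-118 mm at x = -87 mm, so the block comes in with 8 mm to spare at each end.
- pad_left: Note pad, 38 mm thick, 90 x 90 mm, 0.16 kg, loose, stood on edge in the jig's left half, the edge to be glued up. Origin at the centre of its back sheet (face toward the fence), 45 mm above the bench; own z = its thickness, away from the fence toward the block; own x = up. Home when the back sheet lies on the fence (origin at jig x = 0).
- pad_right: The same kind of pad in the jig's right half; same origin and axes.
- iron_block: Heavy dark cast-iron block, 86 mm deep (its x), 190 mm long (its y), 55 mm tall, about 4 kg (3.5 to 4.1), too wide to grip. Origin: centre of its underside, z up; front face (x = +43 mm) looks at the pads. It stands on two foot strips (60 x 12 mm, 3 mm tall) under y = +55 and -55 mm. Home: front flat on both pads, pads flat on the fence; origin then at jig x = -81 mm, turned as the jig.
- block_back (a point): Middle of the block's back face, 28 mm up (flat, 190 mm wide, 3 to 53 mm high); axes as the block. Pushed square on here it takes some 15 to 30 N to slide. Pushed forward near an end (85 to 90 mm from the middle) it takes 7 to 16 N, least if the tool eases up a little as it pushes, most if it drags down; it swings round the other foot, the middle gaining about 4.5 mm per 0.1 rad.
- swing_bar (a joint): Hinge (vertical axis) of the steel retaining bar, rad. 0 = shut, on its stop: bar along the jig's +y from the pivot, 3 mm behind the home block's back face. Grows as the bar swings back toward the robot (1.57 = pointing along the jig's -x) and on out to the right, up to 2.9. Stays where left; takes about 1 N at the knob. A block not yet home stands in its way.
- bar_pivot (a point): Pivot of the swing bar, on its vertical axis at the bar's underside, 32 mm above the bench; at jig x = -141 mm, y = -138 mm, on a post of 13 mm radius. The bar is 20 mm wide, lies 32 to 42 mm high and reaches 160 mm from the pivot.
- bar_knob (a point): Middle of the black knob that stands up on the bar, 143 mm from the pivot, 69 mm above the bench; knob 22 mm thick, from 48 to 90 mm high.
- marker: Bystander: black felt marker, 133 mm long, 19 mm thick, lying left of the jig.
- tape_roll: Bystander: small roll of black tape, 59 mm across, 19 mm tall, lying right of the jig.
- glue_tin: Bystander: white tin of padding glue, 69 mm across, 71 mm tall, left of the jig.
- stapler: Bystander: black desk stapler, 166 mm long, 55 mm tall, on the right part of the bench.
- scissors: Bystander: scissors, 199 mm long, flat on the bench at the right.
- bone_folder: Bystander: flat white folding stick, 155 mm long, 8 mm thick, on the right part of the bench.
Things that resemble listed ones, but are neither listed nor needed, are in the scene too. What is shaped like the pad_left but yellow is not meant.

How it is judged (in metres and radians):
On the way, in this order (a step that is already met when the one before it is completed fails the run):
1. the block is home: square in the jig, pressing both pads flat against the fence (x of iron_block in the frame of gluing_jig above -0.0845 m and angle between the x axis of iron_block and the x axis of gluing_jig, either way round below 0.03 rad and angle between iron_block's own z axis and vertical below 0.02 rad and x of each of pad_left, pad_right in the frame of gluing_jig above -0.0035 m and angle between the z axis of each of pad_left, pad_right and the x axis of gluing_jig, either way round below 0.04 rad), for 0.2 s.
2. the retaining bar is swung shut behind the block (value of joint swing_bar below 0.1 rad), for 0.2 s.
At the end, for the whole second after the job is handed in: The block's front is within 3.5 mm of where it stands with both pads tight on the fence, square to it within 0.03 rad and flat on the bench; each pad's back sheet is within 3.5 mm of the fence and flat to it within 0.04 rad; the bar is within 0.1 rad of its shut stop; the block is at rest (all of step 1 and value of joint swing_bar below 0.1 rad and linear speed of iron_block below 0.01 m/s); the robot touches nothing.
It fails at once if the robot pushes the block with more than 25 N (contact force between any of the fingers, the arm and iron_block above 25 N).
It fails at once if the block is shoved square on, by the middle of its back, instead of near an end (contact force between the fingers and iron_block above 8 N and y of the grasp point in the frame of iron_block between -0.045 and 0.045 m).
It fails at once if a pad falls or leans over (angle between the x axis of any of pad_left, pad_right and the z axis of gluing_jig, either way round above 0.35 rad).
It fails at once if the block is tipped or lifted (angle between iron_block's own z axis and vertical above 0.12 rad).
It fails at once if a bystander is moved more than 15 mm (distance of any of marker, tape_roll, glue_tin, stapler, scissors, bone_folder from where it was at the start of the episode above 0.015 m).
It also fails if it takes over 72 s, if anything falls off the work surface, if the arm or the gripper's body presses on something with over 40 N, if the wrist force passes 120 N, or if a joint passes its speed limit or range.

ROBOT

A 7-joint arm with a two-finger parallel gripper is mounted at the origin on a cart in front of the work surface, level with it; the furniture and walls round the work are solid. World frame = base frame: x ahead of the robot, y to its left, z up, the work surface at z = 0. Lengths are in mm, angles in rad, forces in N, time in s.
With the tool pointing down it reaches from about 425 to 825 mm from the base axis. Payload 3.6 kg.
Tool frame: the origin (TCP) lies at the very end of the fingers, on their centre line; the grasp point (between the pads) lies 19 mm behind it; z points along the fingers, y is the line along which they close (so a half turn about z gives the same grasp; the last joint's range is limited). The gripper opens to 93 mm and grips with 3 to 60 N. Pads are 15 mm wide; open, the fingers measure 128 mm over their backs; the gripper's body (75 mm by 188 mm) begins 65 mm behind the grasp point.
Start: joints at [-1.246, 0.615, -0.013, 1.423, 0.008, 1.103, -0.04], TCP at [223.336, 610.394, 191.24] pointing down, gripper open.
Joint ranges: [-3.12, 3.12], [-0.3, 2.06], [-1.34, 1.32], [0.26, 2.42], [-1.36, 4.5], [0.01, 1.98], [-2.84, 2.84]. Speed limits (rad/s): [2.79, 2.79, 3.14, 3.14, 3.14, 3.14, 3.14].

INTERFACE

Orientations are given as a rotation vector (axis times angle).
In Python, from station import get_obs, get_image, hand_in gives the robot as it stands. The module is installed in compiled form; this text tells all that it offers.
- The arm moves only by the shell command python3 -m jog 'ROWS' [OPENING] [FORCE]. ROWS is a JSON list of rows, 1 to 8 of them, each an object with the fields dx, dy, dz (the shift in mm), turn (a turn about the tool's z in rad); a field left out counts as zero; each row is the pose to reach, as a shift and turn from the pose commanded when the command began, along the tool's axes at that moment; what a row does not reach only later rows make up. A row lasts 1/10 s, in which the tool goes at most 50 mm and 0.15 rad, less where a joint would pass 70% of its speed; a pose out of reach is approached as far as the arm can. OPENING is the finger opening in mm, set as the command begins (- or left out keeps the last). The fingers move at their own pace and stop on an object; FORCE is the grip in N (left out, the last holds). Time passes only in rows, so rows that do not move let the fingers close. It prints the time, the measured TCP pose, the force, the opening and the grip force at its end. Input that does not fit is refused with a message, and nothing moves.
- get_obs(): the state, without advancing time (a new reading comes with each control period).
- get_image(name): name is "side" or "top"; returns a dict with "frame" (400x640x3 uint8, red, green, blue), "K" (3x3 intrinsics, pixels), "T" (4x4, takes a point from camera to world coordinates). Camera axes: x right, y up, looking along -z (the intrinsics and any distortion apply to the point x, -y, -z); pixel columns grow to the right and rows downward; lengths in mm; the calibration is good to about 2 mm. A picture is of the moment at which its call begins. There is no depth.
- hand_in(): hands the job in; it is judged then, once.
The state is a dict: "t": time; "joint_pos": joint angles; "qvel": joint speeds; "effort": joint torques, N m; "eef_pos": TCP position; "tool_rot": TCP orientation; "contact_force": force on the tool from outside, world axes, zero at the start; "ft_torque": the same for the moment, N m; "grip_width": finger opening in mm; "gripper_force": force on a finger pad.
Only numpy, scipy, OpenCV 4.12 (cv2) and the standard library are available. Lean on these libraries where they do the work, as an engineer would, in place of code of your own. Each camera call takes 0.05 s, during which the arm holds its last target. There are 200 camera calls.

## Working session

There is one attempt and no reset: what is moved stays moved. The work goes in short steps, Python scripts to look and compute and a shell command to move; the robot and the scene stay as the last step left them, time stands still between calls to the robot, and variables do not carry over. Pictures are saved under pics/ and viewed, at most 10 in all, crops included, and the job is handed in when it is done.

```bash
mkdir -p pics; cat > h.py <<'E'
import numpy as np,cv2,json
from station import get_obs,get_image
def snap(name,fn):
    im=get_image(name); cv2.imwrite('pics/'+fn,im['frame'][:,:,::-1]); np.savez('pics/'+fn+'.npz',K=im['K'],T=im['T']); return im
def ray(fn,u,v,z):
    d=np.load('pics/'+fn+'.npz');K,T=d['K'],d['T']
    c=np.linalg.solve(K,[u,v,1.]); w=T[:3,:3]@np.array([c[0],-c[1],-c[2]]); o=T[:3,3]
    return (o+w*(z-o[2])/w[2])[:2]
def proj(fn,p):
    d=np.load('pics/'+fn+'.npz');K,T=d['K'],d['T']
    c=T[:3,:3].T@(np.array(p,float)-T[:3,3]); q=K@[c[0],-c[1],-c[2]]; return q[:2]/q[2]
E
python3 - <<'E'
from h import *
for n in('top','side'):
    im=snap(n,n+'0.png'); print(n,im.keys(),im['K'].round(1).tolist(),im['T'].round(3).tolist())
o=get_obs(); print({k:np.round(v,3).tolist() for k,v in o.items()})
E
```

```text
top dict_keys(['frame', 'K', 'T']) [[519.3, 0.0, 315.3], [0.0, 519.3, 193.3], [0.0, 0.0, 1.0]] [[0.016, 0.976, -0.219, 278.829], [-1.0, 0.016, 0.002, 164.522], [0.006, 0.219, 0.976, 1384.698], [0.0, 0.0, 0.0, 1.0]]
side dict_keys(['frame', 'K', 'T']) [[414.1, 0.0, 322.6], [0.0, 414.1, 203.5], [0.0, 0.0, 1.0]] [[0.973, 0.109, -0.205, 313.065], [-0.232, 0.508, -0.83, -781.497], [0.014, 0.855, 0.519, 693.425], [0.0, 0.0, 0.0, 1.0]]
{'t': 0.1, 'joint_pos': [-1.246, 0.616, -0.013, 1.425, 0.008, 1.103, -0.04], 'qvel': [-0.002, -0.002, -0.001, -0.005, -0.001, 0.001, 0.001], 'effort': [0.001, -46.004, 0.21, -16.624, -0.061, 0.017, 0.0], 'eef_pos': [223.121, 609.695, 190.21], 'tool_rot': [-0.548, -3.093, 0.003], 'contact_force': [-0.358, 0.091, -1.156], 'ft_torque': [-0.022, 0.001, 0.024], 'gripper_force': 0.0, 'grip_width': 93.056}
```

View pics/top0.png

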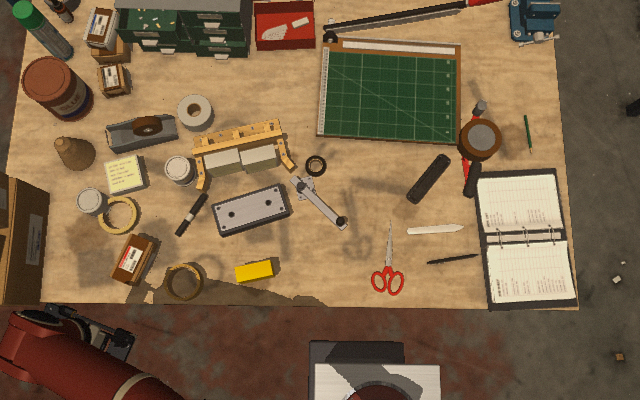

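View pics/side0.png

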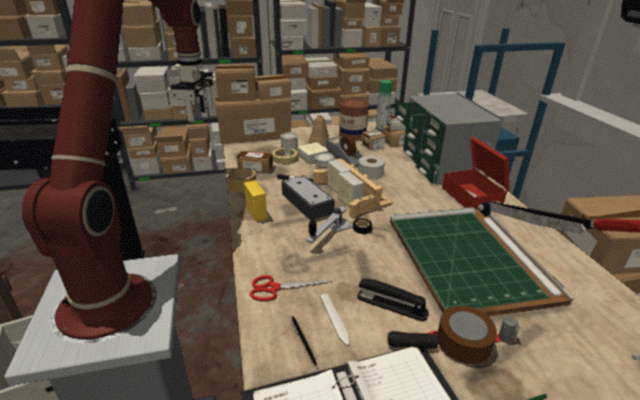

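The top view shows the jig's fence at about (240,133), the pads at (222,160) and (258,155), and the block at about (252,210). The bar runs from its pivot near (305,188) to the knob near (341,221). The glue tin is at (180,170), the marker at (191,214) and the tape at (316,166). I'll zoom in to get edges.

```bash
python3 - <<'E'
import cv2
a=cv2.imread('pics/top0.png')[110:250,170:360]
cv2.imwrite('pics/c0.png',cv2.resize(a,None,fx=4.2,fy=4.2,interpolation=cv2.INTER_CUBIC))
E
```

```text
(no output)
```

View pics/c0.png

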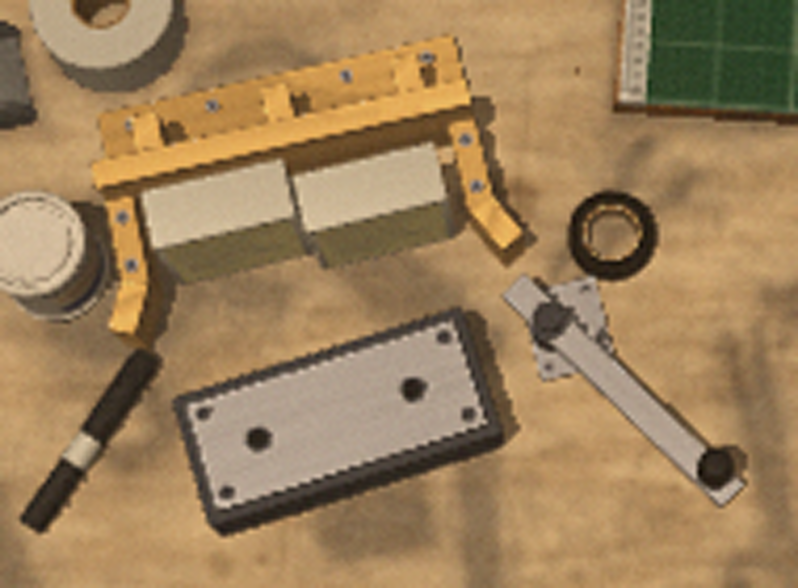

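The crop shows these points: fence front top edge (97,187)–(470,103); block top corners (178,402), (462,310), (503,430), (212,525); knob top (717,462); pivot cap (550,322).

```bash
cat > m.py <<'E'
from h import *
f='top0.png'
c=lambda x,y,z:ray(f,170+x/4.2,110+y/4.2,z)
L=c(97,187,75);R=c(470,103,75);y=(L-R)/np.linalg.norm(L-R);x=np.array([y[1],-y[0]])
print('fence',L,R,np.linalg.norm(L-R),'yaw',np.arctan2(x[1],x[0]))
O=(L+R)/2
J=lambda p:np.array([(p-O)@x,(p-O)@y]).round(1)
print('O',O)
B=[c(178,402,55),c(462,310,55),c(503,430,55),c(212,525,55)]
for b in B: print('blk',b.round(1),J(b))
print(np.linalg.norm(B[0]-B[1]),np.linalg.norm(B[3]-B[2]),np.linalg.norm(B[0]-B[3]),np.linalg.norm(B[1]-B[2]))
d=B[0]-B[1]+B[3]-B[2];print('blk yaw',np.arctan2(-d[0],d[1]),'ctr',np.mean(B,0),J(np.mean(B,0)))
for n,p in dict(pLtop1=(140,193),pLtop2=(285,160),pLf1=(155,248),pLf2=(300,215),pRf1=(310,233),pRf2=(447,200),pRb1=(295,178),pRb2=(435,143)).items(): print(n,J(c(*p,90)))
for n,p in dict(pLbot1=(178,283),pLbot2=(308,252),pRbot1=(325,267),pRbot2=(447,238)).items(): print(n,J(c(*p,0)))
print('cheek ends',J(c(128,335,48)),J(c(505,257,48)),'bends',J(c(146,275,48)), J(c(470,205,48)))
K=c(717,462,90);P=c(550,318,50);print('knob',K,J(K),'piv',P,J(P),np.linalg.norm(K-P))
print('tape',c(612,235,10),J(c(612,235,10)),'tin',J(c(40,235,71)),'marker',J(c(148,355,10)),J(c(35,525,10)))
E
python3 m.py
```

```text
fence [671.48194586 484.24751494] [730.75313341 252.88663891] 238.83242793063744 yaw 0.25079132109972424
O [701.11753963 368.56707693]
blk [539.4 429.6] [-141.5   99.3]
blk [601.1 255.2] [-125.  -85.]
blk [525.1 227.5] [-205.5  -93. ]
blk [462.9 404.3] [-221.9   93.7]
185.00919889139996 187.38336296514296 80.54930821504833 80.93211454028669
blk yaw 0.3391525782100435 ctr [532.13271106 329.13387769] [-173.5    3.7]
pLtop1 [-15.2  91.9]
pLtop2 [-15.    0.6]
pLf1 [-51.9  89.5]
pLf2 [-51.9  -1.3]
pRf1 [-64.6  -4.9]
pRf2 [-63.4 -91.5]
pRb1 [-27.9  -3.1]
pRb2 [-25.7 -92.2]
pLbot1 [-50.4  92.1]
pLbot2 [-49.5   5.1]
pRbot1 [-62.   -3.7]
pRbot2 [-61.3 -85.7]
cheek ends [-90.4 122.6] [ -95.8 -119. ] bends [-54.8 104.3] [ -57.2 -105. ]
knob [501.18768463  96.62687598] [-261.2 -213.8] piv [598.09863944 200.05164247] [-141.6 -137.7] 141.7336074617324
tape [664.12156781 161.81243118] [ -87.1 -191.1] tin [-21.1 160.3] marker [-95.9 118.7] [-187.8  209. ]
```

```bash
python3 -m jog '[{"dx": -40,"dy": -20,"turn": 0.14},{"dx": -80,"dy": -40,"turn": 0.28},{"dx": -120,"dy": -60,"turn": 0.42},{"dx": -165,"dy": -82,"turn": 0.56},{"dx": -205,"dy": -105,"turn": 0.7},{"dx": -245,"dy": -128,"turn": 0.84},{"dx": -265,"dy": -142,"turn": 0.97},{"dx": -265,"dy": -142,"turn": 0.97}]' 0 20
cat > s.py <<'E'
from h import *
from scipy.spatial.transform import Rotation as R
O=np.array([701.1,368.6]);a=.2508;x=np.array([np.cos(a),np.sin(a)]);y=np.array([-x[1],x[0]])
o=get_obs();d=np.array(o['eef_pos'])[:2]-O;ty=R.from_rotvec(o['tool_rot']).as_matrix()[:,1]
F=np.array(o['contact_force'])[:2]
print('t %.1f jig x %.1f y %.1f z %.1f toolyaw-jig %.3f F %.1f %.1f'%(o['t'],d@x,d@y,o['eef_pos'][2],np.arctan2(ty[1],ty[0])-a,F@x,F@y), np.round(o['joint_pos'],2).tolist())
E
python3 s.py
```

```text
t: 0.9
eef_pos: [426.8, 380.8, 191.2]
tool_rot: [1.937, 2.469, -0.003]
contact_force: [0.1, -0.2, -0.0]
grip_width: 33.9
gripper_force: 0.0
t 0.9 jig x -262.7 y 79.9 z 191.2 toolyaw-jig -0.011 F 0.1 -0.2 [-0.94, 0.5, 0.27, 1.66, -0.15, 1.0, -0.38]
```

```bash
python3 -m jog '[{"dx": 3,"dy": -1,"dz": 45,"turn": -0.01},{"dx": 6,"dy": -2,"dz": 90,"turn": -0.01},{"dx": 6,"dy": -2,"dz": 135,"turn": -0.01},{"dx": 6,"dy": -2,"dz": 160,"turn": -0.01},{"dx": 6,"dy": -2,"dz": 171,"turn": -0.01},{"dx": 6,"dy": -2,"dz": 171,"turn": -0.01}]' 0 20
python3 s.py
```

```text
t: 1.5
eef_pos: [418.3, 391.8, 18.8]
tool_rot: [-1.91, -2.492, 0.005]
contact_force: [-0.3, -0.0, -0.4]
grip_width: 0.2
gripper_force: 0.0
t 1.5 jig x -268.2 y 92.7 z 18.8 toolyaw-jig 0.012 F -0.3 0.0 [-0.91, 0.72, 0.19, 1.82, -0.22, 0.62, -0.32]
```

```bash
python3 -m jog '[{"dx": -3,"dy": 8,"turn": 0.01},{"dx": -5,"dy": 14,"turn": 0.01},{"dx": -5,"dy": 18,"turn": 0.01},{"dx": -5,"dy": 21,"turn": 0.01},{"dx": -5,"dy": 24,"turn": 0.01},{"dx": -5,"dy": 27,"turn": 0.01}]'
python3 s.py
python3 -m jog '[{"dy": 3},{"dy": 6},{"dy": 9},{"dy": 12}]'
python3 s.py
```

```text
t: 2.1
eef_pos: [447.5, 393.6, 20.4]
tool_rot: [-1.927, -2.481, -0.0]
contact_force: [-0.6, -0.5, -0.4]
grip_width: 0.7
gripper_force: 0.0
t 2.1 jig x -239.4 y 87.2 z 20.4 toolyaw-jig -0.001 F -0.6 -0.3 [-0.88, 0.75, 0.19, 1.76, -0.22, 0.66, -0.31]
t: 2.5
eef_pos: [458.7, 396.3, 20.2]
tool_rot: [-1.927, -2.481, 0.002]
contact_force: [-3.2, -0.1, 1.8]
grip_width: 0.5
gripper_force: 1.9
t 2.5 jig x -227.9 y 87.0 z 20.2 toolyaw-jig -0.001 F -3.1 0.7 [-0.87, 0.76, 0.2, 1.73, -0.21, 0.68, -0.31]
```

```bash
python3 -m jog '[{"dy": 3},{"dy": 6,"dz": -0.5},{"dy": 9,"dz": -1}]'
python3 s.py
python3 -m jog '[{"dy": 3},{"dy": 6,"dz": -0.5},{"dy": 9,"dz": -1}]'
python3 s.py; python3 -c "
from h import *
snap('top','top1.png')
a=cv2.imread('pics/top1.png')[110:250,170:360]
cv2.imwrite('pics/c1.png',cv2.resize(a,None,fx=4.2,fy=4.2,interpolation=cv2.INTER_CUBIC))"
```

```text
t: 2.8
eef_pos: [458.6, 396.2, 20.0]
tool_rot: [-1.919, -2.475, 0.027]
contact_force: [-14.4, -4.4, 8.5]
grip_width: 0.2
gripper_force: 8.2
t 2.8 jig x -228.0 y 86.9 z 20.0 toolyaw-jig 0.001 F -15.0 -0.7 [-0.86, 0.77, 0.19, 1.71, -0.22, 0.71, -0.3]
t: 3.1
eef_pos: [463.6, 399.3, 20.5]
tool_rot: [-1.914, -2.473, 0.033]
contact_force: [-15.4, -1.8, 8.0]
grip_width: 0.4
gripper_force: 8.2
t 3.1 jig x -222.4 y 88.6 z 20.5 toolyaw-jig 0.003 F -15.4 2.1 [-0.85, 0.77, 0.19, 1.69, -0.22, 0.73, -0.3]
```

View pics/c1.png

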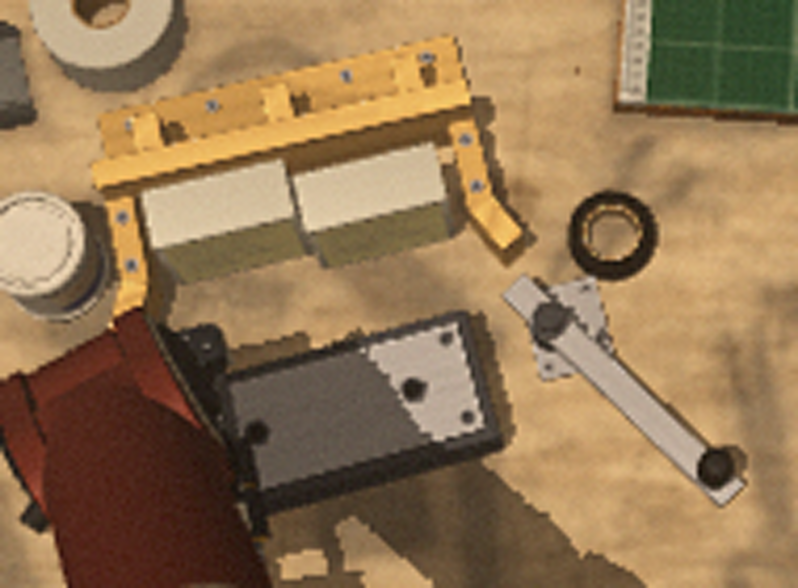

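The arm is compliant, with about 12 mm of lag at 15 N, and the block's left end is sliding. I'll continue, easing up as it pushes.

```bash
python3 -m jog '[{"dy": 3,"dz": -2},{"dy": 6,"dz": -4},{"dy": 9,"dz": -5},{"dy": 12,"dz": -6}]'
python3 s.py
python3 -m jog '[{"dy": 3,"dz": -1},{"dy": 6,"dz": -1},{"dy": 9,"dz": -2},{"dy": 12,"dz": -2}]'
python3 s.py
```

```text
t: 3.55
eef_pos: [482.3, 403.9, 26.9]
tool_rot: [-1.919, -2.479, 0.012]
contact_force: [1.1, -0.2, -0.3]
grip_width: 0.4
gripper_force: 0.0
t 3.5 jig x -203.2 y 88.5 z 26.9 toolyaw-jig 0.002 F 1.0 -0.5 [-0.84, 0.78, 0.2, 1.64, -0.21, 0.75, -0.29]
t: 3.95
eef_pos: [500.8, 406.7, 30.5]
tool_rot: [1.927, 2.48, 0.001]
contact_force: [0.5, -0.1, -1.4]
grip_width: 0.8
gripper_force: 0.0
t 4.0 jig x -184.6 y 86.7 z 30.5 toolyaw-jig -0.001 F 0.4 -0.2 [-0.83, 0.79, 0.2, 1.6, -0.21, 0.77, -0.29]
```

```bash
python3 -c "
from h import *
snap('top','top2.png');snap('side','side2.png')
a=cv2.imread('pics/top2.png')[110:250,170:360]
b=cv2.imread('pics/side2.png')[140:280,230:420]
cv2.imwrite('pics/c2.png',np.vstack([cv2.resize(q,None,fx=3,fy=2.1*1.0,interpolation=cv2.INTER_CUBIC) if 0 else cv2.resize(q,(406,300)) for q in (a,b)]))"
```

```text
(no output)
```

View pics/c2.png

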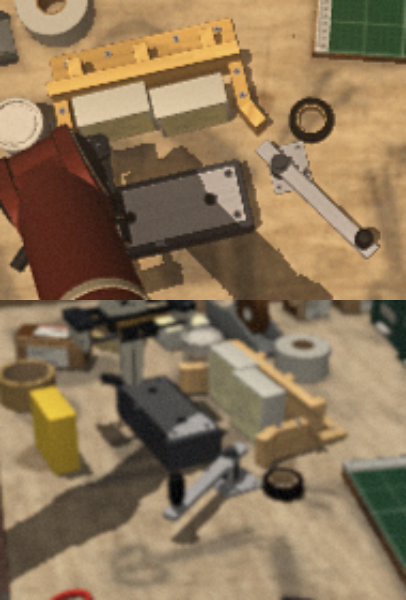

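```bash
python3 - <<'E'
from h import *
a=.2508;O=np.array([701.1,368.6]);x=np.array([np.cos(a),np.sin(a)]);y=np.array([-x[1],x[0]])
J=lambda p:np.array([(p-O)@x,(p-O)@y]).round(1)
f='top2.png'
g=lambda X,Y,z=55:J(ray(f,170+X/2.137,110+Y/2.143,z))
print(g(118,185),g(243,160),g(250,213),g(131,240))
e=get_obs()['eef_pos'];print('tcp top px',proj(f,e),'in c2',(proj(f,e)-[170,110])*2.14,'side c2',(proj('side2.png',e)-[230,140])*2.14+[0,300])
im=cv2.imread('pics/top2.png');G=cv2.resize(im[150:250,190:310],None,fx=6,fy=6,interpolation=cv2.INTER_CUBIC)
b=cv2.imread('pics/side2.png');H=cv2.resize(b[150:230,260:360],(720,576),interpolation=cv2.INTER_CUBIC)
cv2.imwrite('pics/c3.png',H)
E
```

```text
[-124.7   61.8] [-129.5  -94. ] [-196.1  -87.8] [-195.1   59.8]
tcp top px [221.95787167 222.0877909 ] in c2 [111.18984538 239.86787252] side c2 [131.87408861 398.9261075 ]
```

View pics/c3.png

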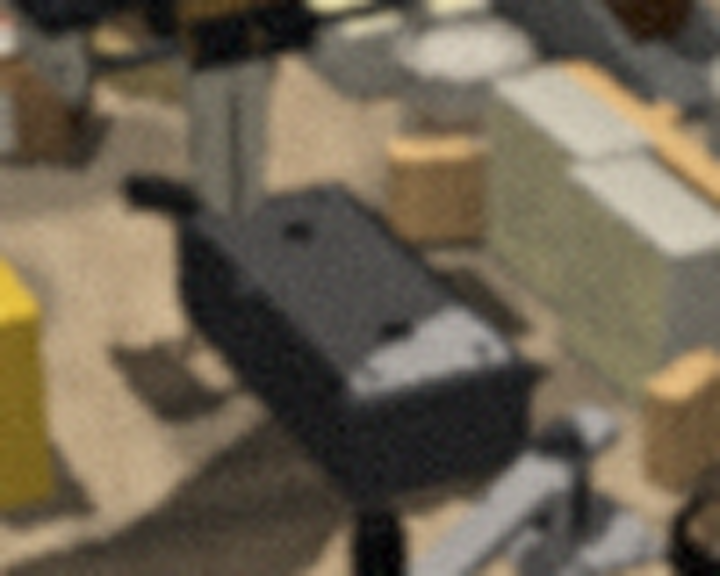

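```bash
python3 - <<'E'
from h import *
a=.2508;O=np.array([701.1,368.6]);x=np.array([np.cos(a),np.sin(a)]);y=np.array([-x[1],x[0]])
J=lambda p:np.array([(p-O)@x,(p-O)@y]).round(1)
f='side2.png'
for X,Y,z in [(183,222,54),(338,183,54),(530,368,54),(345,400,54),(355,500,3)]:print(J(ray(f,260+X/7.2,150+Y/7.2,z)))
# block outline projection for hypotheses
def out(f,cx,cy,th,sc,off):
    for s in [(-43,95),(43,95),(43,-95),(-43,-95)]:
        q=np.array([cx+np.cos(th)*s[0]-np.sin(th)*s[1],cy+np.sin(th)*s[0]+np.cos(th)*s[1]])
        w=O+x*q[0]+y*q[1];print(((proj(f,[*w,55])-off)*sc).round(0),end=' ')
    print()
out('side2.png',-169.6,2.3,-.031,7.2,np.array([260,150]))
out('top2.png',-169.6,2.3,-.031,2.14,np.array([170,110]))
out('top0.png',-173.5,3.7,.088,4.2,np.array([170,110]))
E
```

```text
[-205.    89.3]
[-125.3   92.7]
[-126.7  -93.2]
[-207.   -81.7]
[-202.2  -80.8]
[165. 214.] [338. 178.] [525. 368.] [336. 414.] 
[102. 259.] [ 91. 190.] [243. 160.] [257. 227.] 
[211. 530.] [173. 399.] [464. 305.] [507. 433.]
```

```bash
python3 - <<'E'
from h import *
a=.2508;O=np.array([701.1,368.6]);x=np.array([np.cos(a),np.sin(a)]);y=np.array([-x[1],x[0]])
e=np.array(get_obs()['eef_pos'])
for f,off,sc in(('side2.png',[260,150],7.2),('top2.png',[170,110],2.14)):
  for dy in (0,20):
    for z in (31,60,80,100,115):
        p=[*(e[:2]+dy*y),z]; print(f,dy,z,((proj(f,p)-off)*sc).round(0))
d=np.load('pics/side2.png.npz')
b=cv2.imread('pics/side2.png')[130:200,270:320]; t=cv2.imread('pics/top2.png')[180:250,195:265]
cv2.imwrite('pics/c4.png',np.hstack([cv2.resize(b,(400,560),interpolation=cv2.INTER_CUBIC),cv2.resize(np.clip(t.astype(float)*1.8,0,255).astype(np.uint8),(390,560),interpolation=cv2.INTER_CUBIC)]))
E
```

```text
side2.png 0 31 [228. 259.]
side2.png 0 60 [226. 203.]
side2.png 0 80 [225. 164.]
side2.png 0 100 [224. 124.]
side2.png 0 115 [223.  94.]
side2.png 20 31 [210. 241.]
side2.png 20 60 [208. 185.]
side2.png 20 80 [207. 146.]
side2.png 20 100 [206. 107.]
side2.png 20 115 [205.  76.]
top2.png 0 31 [111. 240.]
top2.png 0 60 [107. 236.]
top2.png 0 80 [104. 233.]
top2.png 0 100 [101. 230.]
top2.png 0 115 [ 99. 228.]
top2.png 20 31 [ 95. 243.]
top2.png 20 60 [ 91. 240.]
top2.png 20 80 [ 88. 237.]
top2.png 20 100 [ 84. 234.]
top2.png 20 115 [ 82. 232.]
```

View pics/c4.png

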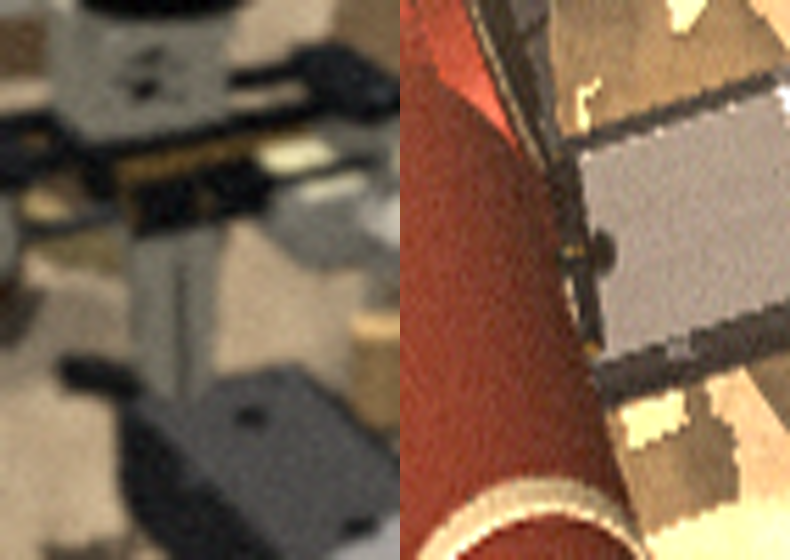

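```bash
python3 - <<'E'
from h import *
a=.2508;O=np.array([701.1,368.6]);x=np.array([np.cos(a),np.sin(a)]);y=np.array([-x[1],x[0]])
J=lambda p:np.array([(p-O)@x,(p-O)@y]).round(1)
for X,Y in((560,200),(585,250),(595,340)):
  for z in (105,150): print(X,z,J(ray('top2.png',195+(X-400)*70/390,180+Y/8,z)))
# side: finger edges at c4-left (130,215 / 165..220): pads; gripper
b=cv2.imread('pics/side2.png')
for X,Y in((130,300),(180,300),(215,300)):
  u,v=270+X/8,130+Y/8
  for Z in(70,85):
    print('side',X,Z,J(ray('side2.png',u,v,Z)))
E
python3 s.py
```

```text
560 105 [-158.3   64. ]
560 150 [-168.9   58.5]
585 105 [-176.5   56.2]
585 150 [-186.5   51. ]
595 105 [-205.5   57.5]
595 150 [-214.5   52.2]
side 130 70 [-176.   147.9]
side 130 85 [-187.7  119.9]
side 180 70 [-157.1  138.6]
side 180 85 [-169.2  110.8]
side 215 70 [-143.9  132.1]
side 215 85 [-156.3  104.4]
t 4.0 jig x -184.7 y 86.7 z 30.3 toolyaw-jig -0.001 F 0.1 0.3 [-0.83, 0.79, 0.2, 1.6, -0.21, 0.77, -0.29]
```

The side view (slit at about (238,210) in the crop) suggests the fingers ran past the left end of the block. I'll back off so the arm is clear, re-measure the block by segmentation, and then contact further inboard.

```bash
python3 -m jog '[{"dy": -35},{"dy": -70},{"dx": 40,"dy": -110,"dz": -30},{"dx": 90,"dy": -110,"dz": -70},{"dx": 140,"dy": -110,"dz": -70},{"dx": 140,"dy": -110,"dz": -70}]'
python3 s.py
cat > blk.py <<'E'
from h import *
import sys
from scipy.optimize import minimize
a=.2508;O=np.array([701.1,368.6]);x=np.array([np.cos(a),np.sin(a)]);y=np.array([-x[1],x[0]])
J=lambda p:np.array([(p-O)@x,(p-O)@y])
def blk(f):
    im=cv2.imread('pics/'+f); g=im.max(2).astype(int); sat=g-im.min(2)
    # dark + gray plate: low-saturation region in ROI ; keep largest component
    m=((sat<45)).astype(np.uint8); m[:165]=0;m[255:]=0;m[:,:195]=0;m[:,300:]=0
    m=cv2.morphologyEx(m,cv2.MORPH_OPEN,np.ones((3,3)))
    n,l,s,c=cv2.connectedComponentsWithStats(m); k=1+s[1:,4].argmax(); print('area',s[k].tolist())
    p=((sat<40)&(g>95)&(l==k)).astype(np.uint8); p=cv2.morphologyEx(p,cv2.MORPH_CLOSE,np.ones((5,5)))
    n,l,s,c=cv2.connectedComponentsWithStats(p); k=1+s[1:,4].argmax(); q=np.argwhere(l==k)[:,::-1]
    w=np.array([J(ray(f,u,v,55)) for u,v in q]).astype(np.float32)
    r=cv2.minAreaRect(w); b=cv2.boxPoints(r); print('plate',s[k].tolist(),'rect',np.round(r[0],1),np.round(r[1],1),round(r[2],2)); return b
if __name__=='__main__': print(blk(sys.argv[1]).round(1).tolist())
E
python3 -c "
from h import *
snap('top','top3.png')"
python3 blk.py top0.png; python3 blk.py top3.png
```

```text
t: 4.65
eef_pos: [355.2, 521.7, 102.4]
tool_rot: [-1.916, -2.484, -0.009]
contact_force: [-1.2, -0.1, -0.1]
grip_width: 0.3
gripper_force: 0.0
t 4.7 jig x -297.1 y 234.2 z 102.4 toolyaw-jig 0.006 F -1.2 0.2 [-1.15, 0.68, 0.25, 1.6, -0.21, 0.88, -0.57]
area [211, 183, 79, 54, 2645]
plate [212, 186, 74, 45, 1882] rect [-167.5   10.2] [ 76.8 181. ] 4.93
[[-213.5, 97.0999984741211], [-197.89999389648438, -83.19999694824219], [-121.4000015258789, -76.5999984741211], [-137.0, 103.69999694824219]]
area [212, 185, 77, 49, 2632]
plate [212, 185, 73, 43, 1868] rect [-163.8    9.8] [181.1  76.7] 89.85
[[-202.39999389648438, -80.5999984741211], [-125.69999694824219, -80.80000305175781], [-125.30000305175781, 100.30000305175781], [-201.89999389648438, 100.5]]
```

```bash
python3 - <<'E'
from blk import *
f='top3.png'; im=cv2.imread('pics/'+f)[160:260,195:315]; S=6
G=cv2.resize(im,None,fx=S,fy=S,interpolation=cv2.INTER_NEAREST)
def draw(pts,z,col):
    P=[((proj(f,[*(O+x*p[0]+y*p[1]),z])-[195,160]+.5)*S).astype(int) for p in pts]
    cv2.polylines(G,[np.array(P,np.int32)],True,col,1)
R=[(-43,95),(43,95),(43,-95),(-43,-95)]
draw([(p[0]-168,p[1]+4) for p in R],54,(0,255,0)); draw([(p[0]-168,p[1]+4) for p in R],3,(255,0,0))
draw(blk(f),55,(0,0,255))
cv2.imwrite('pics/c5.png',G)
E
```

```text
area [212, 185, 77, 49, 2632]
plate [212, 185, 73, 43, 1868] rect [-163.8    9.8] [181.1  76.7] 89.85
```

View pics/c5.png

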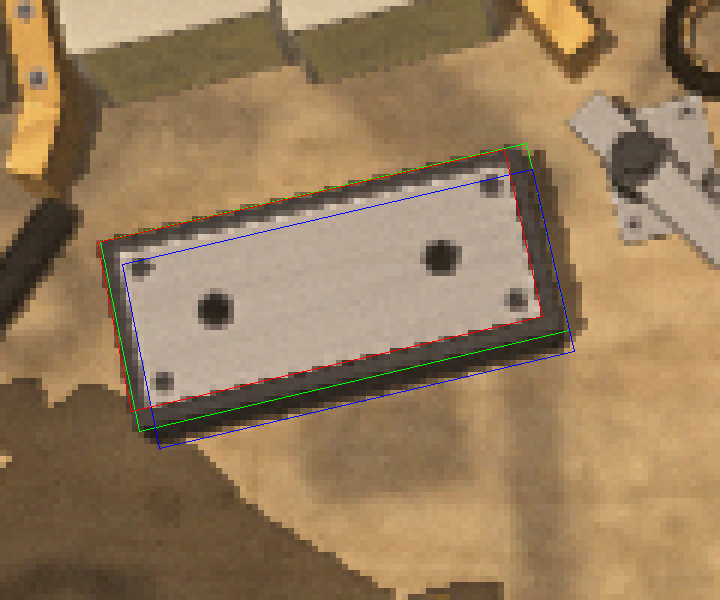

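```bash
python3 - <<'E'
from h import *
f='side3.png';snap('side',f)
e=np.array(get_obs()['eef_pos']);p=proj(f,e);print(e,p)
im=cv2.imread('pics/'+f);x0,y0=int(p[0])-45,int(p[1])-55
G=cv2.resize(im[y0:y0+90,x0:x0+100],None,fx=6,fy=6,interpolation=cv2.INTER_CUBIC)
for dz in(0,20,40,60):
    q=((proj(f,e+[0,0,dz])-[x0,y0]+.5)*6).astype(int);cv2.circle(G,tuple(int(v) for v in q),3,(0,0,255) if dz==0 else (0,255,0),-1)
cv2.imwrite('pics/c6.png',G)
E
```

```text
[355.38728684 520.37032444 100.99341625] [242.80230186 156.24138622]
```

View pics/c6.png

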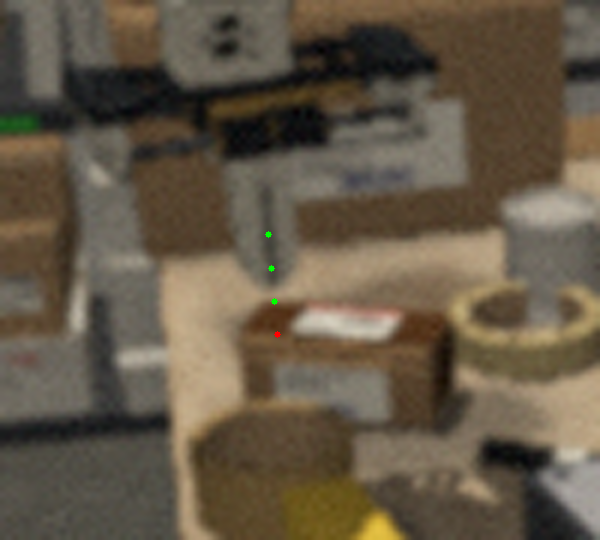

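The view shows the closed fingertip about 30 mm above the reported TCP: tip at (268,285), projected TCP at (277,333). So I rode over the top of the block rather than past its end. I'll work about 30 mm lower and go down guarded.

```bash
python3 -m jog '[{"dx": -45,"dy": 10},{"dx": -90,"dy": 25,"dz": 30},{"dx": -130,"dy": 45,"dz": 60},{"dx": -146,"dy": 45,"dz": 80},{"dx": -146,"dy": 45,"dz": 85},{"dx": -146,"dy": 45,"dz": 90},{"dx": -146,"dy": 45,"dz": 90}]'
python3 s.py
python3 -m jog '[{"dz": 5},{"dz": 10},{"dz": 14},{"dz": 18},{"dz": 18}]'
python3 s.py
```

```text
t: 5.45
eef_pos: [437.4, 385.9, 10.1]
tool_rot: [-1.925, -2.482, 0.0]
contact_force: [0.4, 0.9, -0.2]
grip_width: 0.3
gripper_force: 0.0
t 5.5 jig x -251.2 y 82.2 z 10.1 toolyaw-jig 0.001 F 0.6 0.7 [-0.88, 0.75, 0.19, 1.8, -0.23, 0.62, -0.3]
t: 5.95
eef_pos: [437.7, 384.8, -8.4]
tool_rot: [-1.926, -2.481, 0.002]
contact_force: [0.2, -0.8, 0.1]
grip_width: 0.7
gripper_force: 0.0
t 6.0 jig x -251.2 y 81.0 z -8.4 toolyaw-jig -0.000 F 0.0 -0.9 [-0.87, 0.78, 0.18, 1.81, -0.24, 0.58, -0.29]
```

The TCP reads −8 mm with no bench contact, so that confirms the offset. Now I push properly.

```bash
python3 -m jog '[{"dx": 5,"dy": 8},{"dx": 5,"dy": 14},{"dx": 5,"dy": 18},{"dx": 5,"dy": 22},{"dx": 5,"dy": 26}]'
python3 s.py
python3 -m jog '[{"dy": 3},{"dy": 6},{"dy": 9}]'
python3 s.py
```

```text
t: 6.45
eef_pos: [462.6, 396.1, -7.7]
tool_rot: [1.927, 2.481, -0.0]
contact_force: [-0.1, 0.2, 0.4]
grip_width: 0.2
gripper_force: 0.0
t 6.5 jig x -224.2 y 85.8 z -7.7 toolyaw-jig -0.001 F -0.0 0.2 [-0.86, 0.8, 0.19, 1.73, -0.23, 0.63, -0.29]
t: 6.75
eef_pos: [463.2, 396.3, -8.9]
tool_rot: [-1.92, -2.476, 0.022]
contact_force: [-13.7, -4.9, 7.2]
grip_width: 0.3
gripper_force: 7.1
t 6.8 jig x -223.6 y 85.8 z -8.9 toolyaw-jig 0.001 F -14.5 -1.3 [-0.85, 0.81, 0.19, 1.71, -0.23, 0.65, -0.28]
```

```bash
python3 -m jog '[{"dy": 1,"dz": -3},{"dy": 3,"dz": -6},{"dy": 5,"dz": -8}]'
python3 s.py
python3 -m jog '[{"dy": 3,"dz": -1},{"dy": 6,"dz": -1},{"dy": 9,"dz": -1}]'
python3 s.py
```

```text
t: 7.05
eef_pos: [466.0, 397.0, -2.9]
tool_rot: [-1.919, -2.475, 0.028]
contact_force: [-10.0, -1.8, -3.1]
grip_width: 0.3
gripper_force: 4.9
t 7.0 jig x -220.7 y 85.9 z -2.9 toolyaw-jig 0.001 F -10.1 0.7 [-0.85, 0.81, 0.19, 1.7, -0.23, 0.68, -0.28]
t: 7.35
eef_pos: [472.7, 401.0, -2.0]
tool_rot: [-1.915, -2.473, 0.029]
contact_force: [-11.4, -0.4, -0.6]
grip_width: 0.6
gripper_force: 6.4
t 7.3 jig x -213.3 y 88.1 z -2.0 toolyaw-jig 0.002 F -11.1 2.5 [-0.84, 0.81, 0.19, 1.67, -0.23, 0.7, -0.28]
```

```bash
python3 -m jog '[{"dy": 4,"dz": -1},{"dy": 8,"dz": -2},{"dy": 12,"dz": -2}]'
python3 s.py
python3 -m jog '[{"dx": -10,"dy": -28},{"dx": -55,"dy": -45,"dz": 8},{"dx": -105,"dy": -45,"dz": 8},{"dx": -150,"dy": -45,"dz": 8},{"dx": -172,"dy": -45,"dz": 8},{"dx": -176,"dy": -45,"dz": 8}]'
python3 s.py
```

```text
t: 7.65
eef_pos: [484.6, 405.6, -0.2]
tool_rot: [-1.914, -2.474, 0.025]
contact_force: [-11.7, 1.9, -3.4]
grip_width: 0.5
gripper_force: 5.6
t 7.7 jig x -200.5 y 89.5 z -0.2 toolyaw-jig 0.003 F -10.9 4.7 [-0.83, 0.82, 0.19, 1.64, -0.23, 0.72, -0.28]
t: 8.25
eef_pos: [497.9, 218.4, -4.4]
tool_rot: [1.934, 2.472, -0.002]
contact_force: [0.1, -0.6, -1.2]
grip_width: 0.5
gripper_force: 0.0
t 8.2 jig x -234.2 y -95.0 z -4.4 toolyaw-jig -0.008 F -0.1 -0.6 [-0.55, 0.73, 0.14, 1.92, -0.19, 0.51, -0.03]
```

```bash
python3 -m jog '[{"dx": 12,"dy": -8},{"dx": 25,"dy": -5,"dz": 2},{"dx": 25,"dz": 3},{"dx": 25,"dy": 4,"dz": 3},{"dx": 25,"dy": 8,"dz": 3},{"dx": 25,"dy": 12,"dz": 3}]'
python3 s.py
python3 -m jog '[{"dy": 3,"dz": -2},{"dy": 6,"dz": -3},{"dy": 9,"dz": -4}]'
python3 s.py
```

```text
t: 8.85
eef_pos: [495.7, 250.2, -8.6]
tool_rot: [-1.921, -2.476, 0.015]
contact_force: [-11.5, -0.6, 5.9]
grip_width: 0.5
gripper_force: 6.0
t 8.8 jig x -228.4 y -63.7 z -8.6 toolyaw-jig 0.001 F -11.3 2.3 [-0.6, 0.75, 0.15, 1.88, -0.2, 0.54, -0.06]
t: 9.15
eef_pos: [501.1, 249.3, -6.6]
tool_rot: [-1.921, -2.473, 0.027]
contact_force: [-9.6, -1.9, -2.8]
grip_width: 0.4
gripper_force: 4.6
t 9.2 jig x -223.3 y -66.0 z -6.6 toolyaw-jig -0.001 F -9.7 0.5 [-0.59, 0.75, 0.15, 1.85, -0.2, 0.57, -0.06]
```

```bash
python3 -m jog '[{"dx": -1,"dy": 4,"dz": -1},{"dx": -2,"dy": 8,"dz": -1},{"dx": -3,"dy": 12,"dz": -2},{"dx": -5,"dy": 16,"dz": -2}]'
python3 s.py
python3 -m jog '[{"dx": -1,"dy": 4},{"dx": -3,"dy": 8,"dz": -1},{"dx": -4,"dy": 12,"dz": -1},{"dx": -6,"dy": 16,"dz": -1}]'
python3 s.py
```

```text
t: 9.55
eef_pos: [517.9, 247.8, -4.8]
tool_rot: [-1.921, -2.472, 0.028]
contact_force: [-8.8, -2.8, -2.9]
grip_width: 0.3
gripper_force: 4.8
t 9.6 jig x -207.5 y -71.6 z -4.8 toolyaw-jig -0.001 F -9.2 -0.6 [-0.58, 0.77, 0.15, 1.81, -0.19, 0.6, -0.06]
t: 9.95
eef_pos: [533.9, 245.8, -4.1]
tool_rot: [-1.919, -2.472, 0.031]
contact_force: [-9.8, -3.1, -1.1]
grip_width: 0.6
gripper_force: 5.4
t 9.9 jig x -192.5 y -77.4 z -4.1 toolyaw-jig -0.001 F -10.3 -0.6 [-0.56, 0.78, 0.15, 1.77, -0.19, 0.63, -0.05]
```

```bash
python3 -m jog '[{"dx": -1,"dy": 4},{"dx": -2,"dy": 8}]'
python3 s.py
python3 -m jog '[{"dy": -25},{"dx": 20,"dy": -50},{"dx": 70,"dy": -50,"dz": 4},{"dx": 120,"dy": -48,"dz": 4},{"dx": 155,"dy": -44,"dz": 4},{"dx": 155,"dy": -40,"dz": 4},{"dx": 155,"dy": -36,"dz": 4}]'
python3 s.py
python3 -c "
from h import *
snap('top','top4.png')"
python3 blk.py top4.png
```

```text
t: 10.15
eef_pos: [542.2, 245.3, -4.1]
tool_rot: [-1.92, -2.472, 0.032]
contact_force: [-11.3, -5.1, -1.5]
grip_width: 0.3
gripper_force: 5.6
t 10.2 jig x -184.5 y -80.0 z -4.1 toolyaw-jig -0.001 F -12.2 -2.1 [-0.56, 0.79, 0.16, 1.75, -0.19, 0.64, -0.04]
t: 10.85
eef_pos: [478.2, 391.7, -5.1]
tool_rot: [-1.924, -2.483, 0.002]
contact_force: [-6.2, -2.0, 1.5]
grip_width: 0.7
gripper_force: 2.9
t 10.8 jig x -210.2 y 77.7 z -5.1 toolyaw-jig 0.001 F -6.5 -0.4 [-0.84, 0.81, 0.19, 1.7, -0.23, 0.65, -0.27]
area [209, 170, 82, 85, 4222]
plate [230, 170, 54, 47, 1382] rect [-133.1  -15. ] [ 76.9 140.4] 9.81
[[-182.89999389648438, 47.599998474121094], [-159.0, -90.69999694824219], [-83.30000305175781, -77.5999984741211], [-107.19999694824219, 60.70000076293945]]
```

```bash
python3 -m jog '[{"dx": 1,"dy": 4,"dz": -3},{"dx": 2,"dy": 8,"dz": -5},{"dx": 3,"dy": 12,"dz": -6},{"dx": 4,"dy": 16,"dz": -7},{"dx": 6,"dy": 20,"dz": -7},{"dx": 7,"dy": 24,"dz": -8}]'
python3 s.py
python3 -m jog '[{"dx": 1,"dy": 4},{"dx": 3,"dy": 8,"dz": -1},{"dx": 4,"dy": 12,"dz": -1},{"dx": 5,"dy": 16,"dz": -1}]'
python3 s.py
```

```text
t: 11.5
eef_pos: [493.0, 399.1, 0.2]
tool_rot: [-1.924, -2.473, 0.027]
contact_force: [-9.5, -3.2, -2.8]
grip_width: 0.3
gripper_force: 4.6
t 11.5 jig x -194.0 y 81.2 z 0.2 toolyaw-jig -0.002 F -10.0 -0.7 [-0.83, 0.83, 0.2, 1.63, -0.22, 0.72, -0.27]
t: 11.9
eef_pos: [505.8, 408.5, 1.1]
tool_rot: [-1.923, -2.471, 0.029]
contact_force: [-12.2, -0.6, -1.0]
grip_width: 0.2
gripper_force: 6.0
t 11.9 jig x -179.3 y 87.1 z 1.1 toolyaw-jig -0.003 F -11.9 2.4 [-0.82, 0.85, 0.2, 1.58, -0.22, 0.76, -0.28]
```

```bash
python3 -m jog '[{"dx": 1,"dy": 4},{"dx": 2,"dy": 8},{"dx": 3,"dy": 12}]'
python3 s.py
python3 -m jog '[{"dx": -5,"dy": -30,"dz": 2},{"dx": -20,"dy": -56,"dz": 8},{"dx": -70,"dy": -56,"dz": 8},{"dx": -120,"dy": -54,"dz": 8},{"dx": -163,"dy": -50,"dz": 8},{"dx": -166,"dy": -46,"dz": 8},{"dx": -166,"dy": -42,"dz": 8}]'
python3 s.py
```

```text
t: 12.2
eef_pos: [516.5, 415.2, 1.1]
tool_rot: [-1.922, -2.471, 0.028]
contact_force: [-11.6, -1.4, -1.6]
grip_width: 0.3
gripper_force: 5.7
t 12.2 jig x -167.2 y 91.0 z 1.1 toolyaw-jig -0.002 F -11.6 1.5 [-0.82, 0.86, 0.2, 1.54, -0.22, 0.78, -0.28]
t: 12.9
eef_pos: [528.4, 243.4, -3.1]
tool_rot: [1.935, 2.472, 0.0]
contact_force: [-0.4, 0.5, -0.2]
grip_width: 0.6
gripper_force: 0.0
t 12.9 jig x -198.4 y -78.5 z -3.1 toolyaw-jig -0.008 F -0.3 0.6 [-0.57, 0.76, 0.16, 1.81, -0.2, 0.58, -0.05]
```

```bash
python3 -m jog '[{"dx": 3,"dy": 4},{"dx": 3,"dy": 8},{"dx": 3,"dy": 12,"dz": -3},{"dx": 2,"dy": 16,"dz": -5},{"dx": 1,"dy": 20,"dz": -6},{"dy": 24,"dz": -7}]'
python3 s.py
python3 -m jog '[{"dx": -1,"dy": 4},{"dx": -3,"dy": 8,"dz": -1},{"dx": -4,"dy": 12,"dz": -1},{"dx": -5,"dy": 16,"dz": -1}]'
python3 s.py
```

```text
t: 13.5
eef_pos: [539.5, 252.2, -0.1]
tool_rot: [-1.916, -2.475, 0.027]
contact_force: [-9.5, -3.6, -2.6]
grip_width: 0.5
gripper_force: 4.4
t 13.5 jig x -185.5 y -72.6 z -0.1 toolyaw-jig 0.003 F -10.1 -1.2 [-0.57, 0.78, 0.16, 1.75, -0.19, 0.65, -0.05]
t: 13.9
eef_pos: [555.6, 250.8, 0.9]
tool_rot: [-1.915, -2.475, 0.029]
contact_force: [-10.9, -4.9, 1.1]
grip_width: 0.3
gripper_force: 6.0
t 13.9 jig x -170.2 y -78.0 z 0.9 toolyaw-jig 0.003 F -11.8 -2.0 [-0.55, 0.8, 0.16, 1.7, -0.19, 0.68, -0.04]
```

```bash
python3 -m jog '[{"dx": -1,"dy": 4},{"dx": -3,"dy": 8}]'
python3 s.py
python3 -m jog '[{"dy": -25},{"dx": 20,"dy": -36,"dz": 2},{"dx": 70,"dy": -36,"dz": 6},{"dx": 120,"dy": -33,"dz": 6},{"dx": 159,"dy": -28,"dz": 6},{"dx": 159,"dy": -24,"dz": 6},{"dx": 159,"dy": -20,"dz": 6}]'
python3 s.py
python3 -c "
from h import *
snap('top','top5.png')"
python3 blk.py top5.png
```

```text
t: 14.1
eef_pos: [563.3, 250.3, 0.9]
tool_rot: [-1.914, -2.474, 0.03]
contact_force: [-11.3, -4.4, -0.0]
grip_width: 0.5
gripper_force: 5.9
t 14.1 jig x -162.9 y -80.4 z 0.9 toolyaw-jig 0.003 F -12.0 -1.5 [-0.55, 0.8, 0.16, 1.68, -0.18, 0.7, -0.04]
t: 14.8
eef_pos: [512.8, 403.8, -2.3]
tool_rot: [-1.918, -2.485, 0.003]
contact_force: [-8.2, -0.7, 0.9]
grip_width: 0.2
gripper_force: 3.7
t 14.8 jig x -173.7 y 80.8 z -2.3 toolyaw-jig 0.005 F -8.1 1.4 [-0.81, 0.85, 0.19, 1.59, -0.22, 0.73, -0.26]
area [208, 165, 80, 77, 3708]
plate [225, 165, 56, 40, 1314] rect [-107.1  -13.3] [ 76.2 135.1] 4.2
[[-150.10000610351562, 51.20000076293945], [-140.1999969482422, -83.5], [-64.19999694824219, -77.9000015258789], [-74.0999984741211, 56.79999923706055]]
```

```bash
python3 -m jog '[{"dx": 1,"dy": 3,"dz": -3},{"dx": 1,"dy": 6,"dz": -5},{"dx": 2,"dy": 10,"dz": -6},{"dx": 3,"dy": 14,"dz": -7},{"dx": 4,"dy": 18,"dz": -7}]'
python3 s.py
python3 -m jog '[{"dx": 1,"dy": 4,"dz": -1},{"dx": 2,"dy": 8,"dz": -1},{"dx": 3,"dy": 12,"dz": -1}]'
python3 s.py
```

```text
t: 15.35
eef_pos: [523.6, 405.1, 1.9]
tool_rot: [-1.922, -2.472, 0.028]
contact_force: [-12.6, -1.1, -1.7]
grip_width: 0.4
gripper_force: 5.9
t 15.3 jig x -162.9 y 79.5 z 1.9 toolyaw-jig -0.002 F -12.5 2.1 [-0.8, 0.86, 0.2, 1.54, -0.22, 0.78, -0.26]
t: 15.65
eef_pos: [533.0, 411.5, 2.5]
tool_rot: [-1.921, -2.47, 0.03]
contact_force: [-13.0, -0.8, -1.4]
grip_width: 0.7
gripper_force: 6.4
t 15.7 jig x -152.2 y 83.3 z 2.5 toolyaw-jig -0.002 F -12.8 2.4 [-0.79, 0.87, 0.2, 1.5, -0.22, 0.81, -0.26]
```

```bash
python3 -m jog '[{"dx": 1,"dy": 4}]'
python3 s.py
python3 -m jog '[{"dx": -5,"dy": -30,"dz": 3},{"dx": -30,"dy": -44,"dz": 8},{"dx": -80,"dy": -44,"dz": 9},{"dx": -130,"dy": -40,"dz": 9},{"dx": -160,"dy": -36,"dz": 9},{"dx": -160,"dy": -32,"dz": 9},{"dx": -160,"dy": -28,"dz": 9}]'
python3 s.py
```

```text
t: 15.75
eef_pos: [536.0, 413.5, 2.5]
tool_rot: [-1.92, -2.469, 0.032]
contact_force: [-14.5, -1.3, 0.3]
grip_width: 0.6
gripper_force: 6.9
t 15.8 jig x -148.8 y 84.4 z 2.5 toolyaw-jig -0.002 F -14.4 2.3 [-0.79, 0.88, 0.2, 1.49, -0.22, 0.82, -0.26]
t: 16.45
eef_pos: [557.7, 250.3, -3.0]
tool_rot: [-1.932, -2.475, 0.01]
contact_force: [-7.7, -4.0, 2.6]
grip_width: 0.5
gripper_force: 3.9
t 16.4 jig x -168.2 y -79.0 z -3.0 toolyaw-jig -0.006 F -8.4 -2.0 [-0.56, 0.8, 0.16, 1.72, -0.19, 0.65, -0.04]
```

```bash
python3 -m jog '[{"dx": 1,"dy": 3,"dz": -3},{"dx": 1,"dy": 6,"dz": -5},{"dx": 1,"dy": 10,"dz": -6},{"dy": 14,"dz": -7},{"dx": -1,"dy": 18,"dz": -7}]'
python3 s.py
python3 -m jog '[{"dx": -1,"dy": 4,"dz": -1},{"dx": -2,"dy": 8,"dz": -1},{"dx": -3,"dy": 12,"dz": -1}]'
python3 s.py
```

```text
t: 16.95
eef_pos: [567.1, 255.7, 0.9]
tool_rot: [-1.918, -2.473, 0.029]
contact_force: [-11.0, -5.0, 0.9]
grip_width: 0.3
gripper_force: 5.9
t 16.9 jig x -157.8 y -76.1 z 0.9 toolyaw-jig 0.001 F -11.9 -2.1 [-0.55, 0.81, 0.16, 1.66, -0.19, 0.7, -0.04]
t: 17.25
eef_pos: [578.6, 255.4, 1.7]
tool_rot: [-1.917, -2.473, 0.032]
contact_force: [-11.3, -6.6, 1.2]
grip_width: 0.3
gripper_force: 6.8
t 17.2 jig x -146.8 y -79.3 z 1.7 toolyaw-jig 0.001 F -12.6 -3.5 [-0.54, 0.82, 0.17, 1.63, -0.19, 0.73, -0.04]
```

```bash
python3 -m jog '[{"dx": -1,"dy": 4}]'
python3 -m jog '[{"dy": -25,"dz": 2},{"dx": 25,"dy": -32,"dz": 5},{"dx": 75,"dy": -32,"dz": 8},{"dx": 125,"dy": -30,"dz": 8},{"dx": 161,"dy": -27,"dz": 8},{"dx": 161,"dy": -23,"dz": 8},{"dx": 161,"dy": -19,"dz": 8}]'
python3 s.py
python3 -c "
from h import *
snap('top','top6.png')"
python3 blk.py top6.png
```

```text
t: 17.35
eef_pos: [580.8, 255.1, 1.6]
tool_rot: [-1.915, -2.471, 0.037]
contact_force: [-17.6, -7.0, 5.5]
grip_width: 0.6
gripper_force: 9.7
t: 18.05
eef_pos: [533.4, 412.6, -3.0]
tool_rot: [-1.92, -2.484, -0.0]
contact_force: [-8.4, 0.2, 1.9]
grip_width: 0.4
gripper_force: 4.7
t 18.1 jig x -151.6 y 84.3 z -3.0 toolyaw-jig 0.004 F -8.0 2.3 [-0.8, 0.87, 0.2, 1.52, -0.22, 0.77, -0.26]
area [208, 165, 84, 90, 3952]
plate [222, 165, 57, 32, 1233] rect [-90.7 -11.2] [ 70.8 137.6] 2.63
[[-129.1999969482422, 55.900001525878906], [-122.9000015258789, -81.5], [-52.20000076293945, -78.19999694824219], [-58.5, 59.20000076293945]]
```

```bash
python3 -m jog '[{"dy": 3,"dz": -3},{"dy": 6,"dz": -5},{"dx": 1,"dy": 9,"dz": -6}]'
python3 s.py
python3 -m jog '[{"dy": 3,"dz": -1},{"dx": 1,"dy": 6,"dz": -1}]'
python3 s.py
```

```text
t: 18.4
eef_pos: [535.9, 408.3, 0.1]
tool_rot: [-1.924, -2.473, 0.027]
contact_force: [-10.1, -2.4, -3.6]
grip_width: 0.3
gripper_force: 4.9
t 18.4 jig x -150.2 y 79.5 z 0.1 toolyaw-jig -0.002 F -10.4 0.2 [-0.79, 0.88, 0.2, 1.5, -0.22, 0.8, -0.26]
t: 18.6
eef_pos: [540.3, 411.3, 0.8]
tool_rot: [-1.922, -2.471, 0.029]
contact_force: [-12.5, -2.4, -0.9]
grip_width: 0.3
gripper_force: 6.5
t 18.6 jig x -145.2 y 81.2 z 0.8 toolyaw-jig -0.002 F -12.7 0.8 [-0.79, 0.88, 0.2, 1.48, -0.22, 0.82, -0.26]
```

```bash
python3 -m jog '[{"dx": 1,"dy": 3,"dz": -1},{"dx": 1,"dy": 6,"dz": -1}]'
python3 s.py
python3 -m jog '[{"dx": 1,"dy": 2,"dz": -1},{"dx": 1,"dy": 4,"dz": -1}]'
python3 s.py
```

```text
t: 18.8
eef_pos: [544.6, 414.5, 1.4]
tool_rot: [-1.921, -2.47, 0.03]
contact_force: [-13.3, -2.1, -1.7]
grip_width: 0.6
gripper_force: 6.5
t 18.8 jig x -140.2 y 83.3 z 1.4 toolyaw-jig -0.002 F -13.4 1.3 [-0.78, 0.89, 0.2, 1.46, -0.22, 0.83, -0.26]
t: 19.0
eef_pos: [547.4, 416.2, 2.0]
tool_rot: [-1.92, -2.469, 0.033]
contact_force: [-15.5, -2.9, -0.9]
grip_width: 0.2
gripper_force: 7.6
t 19.0 jig x -137.1 y 84.2 z 2.0 toolyaw-jig -0.002 F -15.7 1.0 [-0.78, 0.89, 0.2, 1.45, -0.22, 0.84, -0.26]
```

```bash
python3 -m jog '[{"dx": -5,"dy": -30,"dz": 3},{"dx": -35,"dy": -34,"dz": 6},{"dx": -85,"dy": -34,"dz": 8},{"dx": -135,"dy": -30,"dz": 8},{"dx": -162,"dy": -28,"dz": 8},{"dx": -162,"dy": -24,"dz": 8}]'
python3 s.py
python3 -m jog '[{"dy": 3,"dz": -1},{"dy": 6,"dz": -3},{"dy": 8,"dz": -5}]'
python3 s.py
```

```text
t: 19.6
eef_pos: [579.4, 246.0, -0.9]
tool_rot: [1.94, 2.463, -0.004]
contact_force: [-0.1, -0.9, 0.1]
grip_width: 0.6
gripper_force: 0.1
t 19.6 jig x -148.3 y -88.5 z -0.9 toolyaw-jig -0.014 F -0.3 -0.9 [-0.54, 0.81, 0.17, 1.67, -0.19, 0.68, -0.04]
t: 19.9
eef_pos: [576.1, 258.1, 0.9]
tool_rot: [-1.92, -2.476, 0.019]
contact_force: [-8.4, -2.8, -2.9]
grip_width: 0.6
gripper_force: 4.4
t 19.9 jig x -148.5 y -76.1 z 0.9 toolyaw-jig 0.001 F -8.8 -0.6 [-0.55, 0.82, 0.17, 1.64, -0.19, 0.71, -0.04]
```

```bash
python3 -m jog '[{"dy": 3,"dz": -1},{"dy": 6,"dz": -1}]'
python3 s.py
python3 -m jog '[{"dy": 2,"dz": -1},{"dy": 4,"dz": -1}]'
python3 s.py
```

```text
t: 20.1
eef_pos: [579.0, 258.1, 1.2]
tool_rot: [-1.918, -2.474, 0.029]
contact_force: [-12.3, -8.2, 2.3]
grip_width: 0.4
gripper_force: 6.7
t 20.1 jig x -145.7 y -76.8 z 1.2 toolyaw-jig 0.001 F -14.0 -4.9 [-0.55, 0.82, 0.17, 1.63, -0.19, 0.73, -0.04]
t: 20.3
eef_pos: [582.7, 258.7, 1.8]
tool_rot: [-1.918, -2.474, 0.03]
contact_force: [-11.7, -6.8, -0.0]
grip_width: 0.5
gripper_force: 6.4
t 20.3 jig x -142.0 y -77.1 z 1.8 toolyaw-jig 0.001 F -13.0 -3.6 [-0.55, 0.83, 0.17, 1.62, -0.19, 0.74, -0.04]
```

```bash
python3 -m jog '[{"dy": 2,"dz": -1},{"dy": 4,"dz": -1}]'
python3 s.py
python3 -m jog '[{"dy": 2,"dz": -1}]'
python3 s.py
```

```text
t: 20.5
eef_pos: [586.5, 259.6, 2.6]
tool_rot: [-1.917, -2.474, 0.03]
contact_force: [-11.2, -6.3, -0.6]
grip_width: 0.3
gripper_force: 6.2
t 20.5 jig x -138.1 y -77.1 z 2.6 toolyaw-jig 0.001 F -12.4 -3.4 [-0.55, 0.83, 0.17, 1.6, -0.19, 0.75, -0.04]
t: 20.6
eef_pos: [587.9, 260.0, 3.2]
tool_rot: [-1.917, -2.474, 0.032]
contact_force: [-10.4, -6.5, -3.9]
grip_width: 0.4
gripper_force: 6.1
t 20.6 jig x -136.6 y -77.1 z 3.2 toolyaw-jig 0.001 F -11.7 -3.7 [-0.55, 0.83, 0.17, 1.6, -0.19, 0.75, -0.04]
```

```bash
python3 -m jog '[{"dy": -35,"dz": 2},{"dy": -80,"dz": 4},{"dy": -125,"dz": 4}]'
python3 s.py
python3 - <<'E'
from blk import *
f='top7.png';snap('top',f)
im=cv2.imread('pics/'+f)[115:235,190:320]; S=6
G=cv2.resize(im,None,fx=S,fy=S,interpolation=cv2.INTER_NEAREST)[:,:780]
def draw(pts,z,col):
    P=[((proj(f,[*(O+x*p[0]+y*p[1]),z])-[190,115]+.5)*S).astype(int) for p in pts]
    cv2.polylines(G,[np.array(P,np.int32)],True,col,1)
R=[(-43,95),(43,95),(43,-95),(-43,-95)]
draw([(p[0]-81,p[1]+1) for p in R],54,(0,255,0))
for s in(1,-1): draw([(0,s*2),(0,s*92),(-38,s*92),(-38,s*2)],90,(255,0,0))
draw([(0,121),(0,-121)],75,(0,0,255))
cv2.imwrite('pics/c7.png',G[:600])
E
```

```text
t: 20.9
eef_pos: [476.5, 234.3, 3.3]
tool_rot: [1.923, 2.484, 0.005]
contact_force: [-0.1, 0.0, 0.1]
grip_width: 0.6
gripper_force: 0.0
t 20.9 jig x -250.9 y -74.3 z 3.3 toolyaw-jig 0.002 F -0.1 0.0 [-0.59, 0.7, 0.15, 1.95, -0.21, 0.5, -0.05]
```

View pics/c7.png

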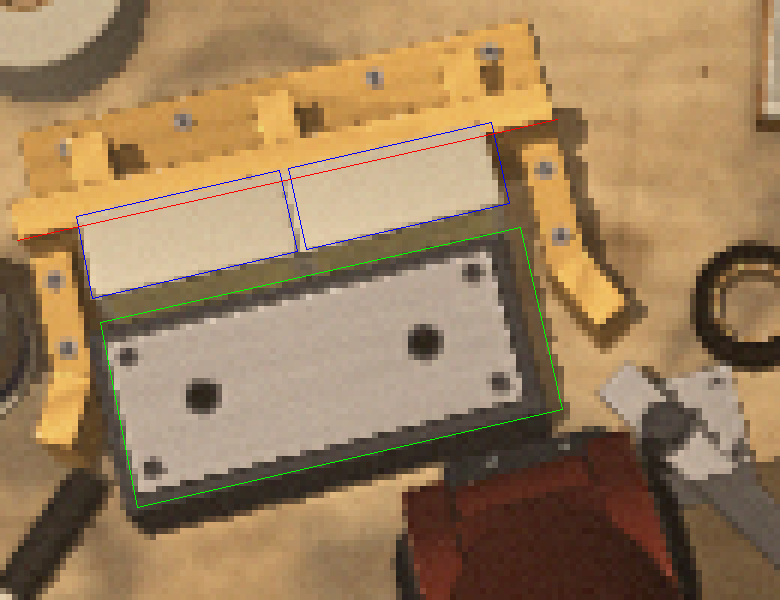

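The picture shows the block square (plate back edge (140,490)–(520,400), parallel to the fence), with both pads upright near the fence and the block a few mm short of home. I'll finish with small alternating pushes until it's solid.

```bash
python3 -m jog '[{"dx": 40,"dy": 25,"dz": 2},{"dx": 85,"dy": 50,"dz": 4},{"dx": 130,"dy": 75,"dz": 5},{"dx": 156,"dy": 92,"dz": 6},{"dx": 156,"dy": 100,"dz": 6},{"dx": 156,"dy": 105,"dz": 6},{"dx": 156,"dy": 110,"dz": 6}]'
python3 s.py
python3 -m jog '[{"dy": 3,"dz": -1},{"dy": 6,"dz": -3},{"dy": 9,"dz": -5}]'
python3 s.py
```

```text
t: 21.65
eef_pos: [545.8, 409.1, -2.8]
tool_rot: [1.927, 2.48, -0.001]
contact_force: [0.5, -0.4, 0.3]
grip_width: 0.6
gripper_force: 0.0
t 21.6 jig x -140.3 y 77.8 z -2.8 toolyaw-jig -0.002 F 0.4 -0.5 [-0.79, 0.88, 0.21, 1.5, -0.22, 0.78, -0.25]
t: 21.95
eef_pos: [547.5, 409.1, -0.1]
tool_rot: [-1.924, -2.475, 0.022]
contact_force: [-9.4, -3.5, -3.8]
grip_width: 0.6
gripper_force: 4.9
t 21.9 jig x -138.7 y 77.3 z -0.1 toolyaw-jig -0.002 F -10.0 -1.0 [-0.78, 0.89, 0.2, 1.47, -0.22, 0.82, -0.25]
```

```bash
python3 -m jog '[{"dy": 3,"dz": -1},{"dy": 5,"dz": -1}]'
python3 s.py
python3 -m jog '[{"dy": 2,"dz": -1},{"dy": 3,"dz": -1}]'
python3 s.py
```

```text
t: 22.15
eef_pos: [549.0, 410.5, -0.0]
tool_rot: [-1.92, -2.472, 0.03]
contact_force: [-12.8, -4.6, 0.8]
grip_width: 0.5
gripper_force: 7.0
t 22.1 jig x -137.0 y 78.4 z -0.0 toolyaw-jig -0.001 F -13.5 -1.3 [-0.78, 0.89, 0.2, 1.46, -0.22, 0.83, -0.25]
t: 22.35
eef_pos: [549.4, 411.0, 0.1]
tool_rot: [-1.917, -2.47, 0.036]
contact_force: [-15.4, -4.6, -0.7]
grip_width: 0.4
gripper_force: 7.7
t 22.4 jig x -136.4 y 78.8 z 0.1 toolyaw-jig -0.000 F -16.0 -0.6 [-0.78, 0.89, 0.2, 1.45, -0.22, 0.84, -0.24]
```

```bash
python3 -m jog '[{"dy": 1,"dz": -2},{"dy": 2,"dz": -3}]'
python3 s.py
python3 -m jog '[{"dy": 2,"dz": -1},{"dy": 2,"dz": -1}]'
python3 s.py
```

```text
t: 22.55
eef_pos: [549.5, 410.8, 1.8]
tool_rot: [-1.916, -2.469, 0.042]
contact_force: [-15.4, -4.0, -4.3]
grip_width: 0.8
gripper_force: 7.6
t 22.6 jig x -136.4 y 78.5 z 1.8 toolyaw-jig -0.000 F -15.9 -0.1 [-0.78, 0.89, 0.2, 1.45, -0.22, 0.85, -0.25]
t: 22.75
eef_pos: [549.3, 410.7, 1.9]
tool_rot: [-1.914, -2.467, 0.049]
contact_force: [-16.5, -4.7, -5.0]
grip_width: 0.3
gripper_force: 8.5
t 22.8 jig x -136.6 y 78.4 z 1.9 toolyaw-jig 0.000 F -17.2 -0.5 [-0.77, 0.9, 0.2, 1.44, -0.22, 0.86, -0.24]
```

Left is solid at −136.5. Now I check the right end.

```bash
python3 -m jog '[{"dy": -35,"dz": 3},{"dx": -35,"dy": -38,"dz": 5},{"dx": -80,"dy": -38,"dz": 7},{"dx": -125,"dy": -36,"dz": 7},{"dx": -155,"dy": -34,"dz": 7},{"dx": -157,"dy": -30,"dz": 7},{"dx": -157,"dy": -24,"dz": 7}]'
python3 s.py
python3 -m jog '[{"dy": 4,"dz": -1},{"dy": 7,"dz": -3},{"dy": 10,"dz": -5}]'
python3 s.py
```

```text
t: 23.45
eef_pos: [582.3, 256.1, 1.9]
tool_rot: [1.931, 2.478, 0.002]
contact_force: [0.3, 0.2, 1.0]
grip_width: 0.4
gripper_force: 0.0
t 23.4 jig x -143.0 y -79.5 z 1.9 toolyaw-jig -0.004 F 0.4 0.1 [-0.55, 0.82, 0.17, 1.65, -0.2, 0.7, -0.03]
t: 23.75
eef_pos: [587.6, 261.3, 5.4]
tool_rot: [-1.921, -2.48, 0.007]
contact_force: [-6.0, -0.7, -1.1]
grip_width: 0.5
gripper_force: 2.6
t 23.8 jig x -136.6 y -75.8 z 5.4 toolyaw-jig 0.002 F -6.0 0.8 [-0.55, 0.82, 0.17, 1.61, -0.2, 0.73, -0.03]
```

```bash
python3 -m jog '[{"dy": 3,"dz": 1},{"dy": 6,"dz": 1}]'
python3 s.py
python3 -m jog '[{"dy": 2,"dz": -1},{"dy": 4,"dz": -1}]'
python3 s.py
```

```text
t: 23.95
eef_pos: [587.1, 260.8, 3.8]
tool_rot: [-1.916, -2.473, 0.025]
contact_force: [-15.1, -3.6, 9.0]
grip_width: 0.4
gripper_force: 8.5
t 23.9 jig x -137.1 y -76.2 z 3.8 toolyaw-jig 0.002 F -15.5 0.3 [-0.55, 0.83, 0.17, 1.6, -0.2, 0.75, -0.03]
t: 24.15
eef_pos: [588.6, 260.5, 3.8]
tool_rot: [-1.915, -2.471, 0.032]
contact_force: [-17.7, -5.1, 8.8]
grip_width: 0.4
gripper_force: 9.4
t 24.1 jig x -135.8 y -76.8 z 3.8 toolyaw-jig 0.001 F -18.4 -0.6 [-0.55, 0.83, 0.18, 1.59, -0.2, 0.76, -0.03]
```

```bash
python3 -m jog '[{"dz": -3},{"dz": -5}]'
python3 s.py
python3 -m jog '[{"dy": 2,"dz": -1},{"dy": 3,"dz": -1}]'
python3 s.py
```

```text
t: 24.35
eef_pos: [588.9, 260.3, 7.1]
tool_rot: [-1.915, -2.471, 0.032]
contact_force: [-10.6, -3.5, -4.3]
grip_width: 0.4
gripper_force: 5.6
t 24.4 jig x -135.6 y -77.0 z 7.1 toolyaw-jig 0.001 F -11.1 -0.7 [-0.55, 0.83, 0.18, 1.59, -0.19, 0.76, -0.03]
t: 24.55
eef_pos: [588.7, 260.3, 7.5]
tool_rot: [-1.912, -2.468, 0.041]
contact_force: [-17.5, -4.4, 0.1]
grip_width: 0.2
gripper_force: 8.7
t 24.6 jig x -135.8 y -77.0 z 7.5 toolyaw-jig 0.002 F -18.0 0.1 [-0.55, 0.83, 0.18, 1.58, -0.19, 0.78, -0.03]
```

```bash
python3 -m jog '[{"dy": -40},{"dy": -85},{"dy": -130},{"dy": -130}]'
python3 - <<'E'
from h import *
snap('top','top8.png')
a=.2508;O=np.array([701.1,368.6]);x=np.array([np.cos(a),np.sin(a)]);y=np.array([-x[1],x[0]])
# brightness profiles along jig x at several y, plane z
def prof(f,yy,z,xs):
    im=cv2.imread('pics/'+f).astype(np.float32)
    P=np.array([[proj(f,[*(O+x*X+y*(yy+d)),z]) for X in xs] for d in np.arange(-8,9,2)],np.float32)
    return cv2.remap(im,P[...,0],P[...,1],cv2.INTER_LINEAR).mean(0)
xs=np.arange(-150,-20,1.)
for f,sh in(('top3.png',-87),('top7.png',0),('top8.png',0)):
    for yy in(70,0,-60):
        g=prof(f,yy,54,xs+sh).mean(1); d=np.gradient(cv2.GaussianBlur(g[None],(1,7),0)[0] if 0 else np.convolve(g,np.ones(3)/3,'same'))
        d[:3]=d[-3:]=0
        k=[i for i in range(3,len(d)-3) if abs(d[i])>3.0 and abs(d[i])==abs(d[i-3:i+4]).max()]
        print(f,yy,[(float(xs[i]+sh),round(float(d[i]),1)) for i in k])
xs=np.arange(-70,40,1.)
for f in('top0.png','top7.png','top8.png'):
    for yy in(70,25,-25,-70):
        g=prof(f,yy,90,xs); d=np.gradient(np.convolve(g.mean(1),np.ones(3)/3,'same'));d[:3]=d[-3:]=0
        k=[i for i in range(3,len(d)-3) if abs(d[i])>3.0 and abs(d[i])==abs(d[i-3:i+4]).max()]
        print('pad',f,yy,[(float(xs[i]),round(float(d[i]),1)) for i in k])
E
```

```text
t: 24.95
eef_pos: [467.8, 228.6, 11.4]
tool_rot: [-1.919, -2.478, 0.017]
contact_force: [0.8, -0.3, -0.6]
grip_width: 0.3
gripper_force: 0.0
top3.png 70 [(-219.0, -23.0), (-209.0, 7.3), (-201.0, 26.0), (-171.0, -3.7), (-161.0, 3.6), (-132.0, -24.9), (-124.0, 16.9)]
top3.png 0 [(-219.0, -16.8), (-209.0, 7.0), (-201.0, 28.7), (-132.0, -24.2), (-125.0, 20.5)]
top3.png -60 [(-219.0, -18.8), (-210.0, 7.3), (-202.0, 27.2), (-132.0, -22.1), (-125.0, 12.3)]
top7.png 70 [(-138.0, -24.6), (-125.0, 6.6), (-117.0, 26.8), (-88.0, -6.2), (-75.0, 4.7), (-48.0, -22.2), (-40.0, 5.6), (-26.0, 22.7)]
top7.png 0 [(-136.0, -25.3), (-124.0, 6.7), (-116.0, 26.3), (-46.0, -22.7), (-39.0, 6.3), (-27.0, 22.2)]
top7.png -60 [(-143.0, 4.3), (-137.0, -4.6), (-123.0, 6.8), (-115.0, 23.3), (-108.0, -3.3), (-102.0, 4.5), (-57.0, -4.4), (-46.0, -21.8), (-38.0, 7.1), (-26.0, 22.8)]
top8.png 70 [(-135.0, -23.6), (-123.0, 6.8), (-115.0, 25.7), (-83.0, -5.4), (-74.0, 5.3), (-46.0, -21.7), (-37.0, 6.0), (-25.0, 21.6)]
top8.png 0 [(-135.0, -26.6), (-123.0, 7.2), (-115.0, 25.5), (-45.0, -22.1), (-37.0, 6.6), (-25.0, 21.3)]
[... 584 characters left out ...]
.0, 10.3)]
pad top7.png 25 [(-58.0, -23.6), (-51.0, 6.1), (-38.0, 20.7), (12.0, -7.3)]
pad top7.png -25 [(-57.0, -21.6), (-51.0, 5.3), (-38.0, 23.3), (0.0, -3.0), (13.0, -11.3), (28.0, 5.2)]
pad top7.png -70 [(-67.0, -8.5), (-62.0, 11.6), (-57.0, -20.8), (-50.0, 7.1), (-37.0, 23.6), (12.0, -7.1), (17.0, 3.2)]
pad top8.png 70 [(-56.0, -22.7), (-49.0, 6.0), (-37.0, 24.1), (13.0, -13.3), (27.0, 9.5)]
pad top8.png 25 [(-56.0, -22.4), (-49.0, 7.4), (-37.0, 22.7), (12.0, -7.5)]
pad top8.png -25 [(-56.0, -22.3), (-49.0, 6.2), (-37.0, 23.0), (1.0, -3.7), (13.0, -11.6), (28.0, 5.1)]
pad top8.png -70 [(-67.0, -9.3), (-61.0, 11.4), (-56.0, -21.7), (-49.0, 7.3), (-37.0, 23.2), (12.0, -6.6), (17.0, 3.3)]
```

Both pads' fronts read −37 mm at every point, so they lie flat on the fence, and the block's front is square on them. Next is the bar: lift over the knob and come down on its right side.

```bash
python3 -m jog '[{"dz": -40},{"dz": -70},{"dx": -45,"dz": -70},{"dx": -90,"dz": -70},{"dx": -135,"dz": -70},{"dx": -165,"dz": -70},{"dx": -168,"dz": -70},{"dx": -168,"dz": -70}]'
python3 s.py
```

```text
t: 25.8
eef_pos: [521.1, 67.9, 82.7]
tool_rot: [1.928, 2.478, 0.003]
contact_force: [-0.5, 0.8, -0.4]
grip_width: 0.7
gripper_force: 0.0
t 25.8 jig x -249.0 y -246.6 z 82.7 toolyaw-jig -0.002 F -0.3 0.9 [-0.29, 0.57, 0.18, 1.91, -0.16, 0.67, 0.23]
```

```bash
python3 -m jog '[{"dy": -6,"dz": 25},{"dx": 2,"dy": -12,"dz": 45},{"dx": 2,"dy": -12,"dz": 58},{"dx": 2,"dy": -12,"dz": 61},{"dx": 2,"dy": -12,"dz": 61}]'
python3 s.py
python3 -m jog '[{"dx": 10,"dy": -2},{"dx": 25,"dy": -8},{"dx": 40,"dy": -13},{"dx": 55,"dy": -17},{"dx": 70,"dy": -20},{"dx": 88,"dy": -22}]'
python3 s.py
```

```text
t: 26.3
eef_pos: [507.3, 69.1, 21.1]
tool_rot: [-1.923, -2.484, -0.001]
contact_force: [0.2, 0.2, -0.6]
grip_width: 0.4
gripper_force: 0.0
t 26.3 jig x -262.0 y -242.1 z 21.1 toolyaw-jig 0.002 F 0.2 0.1 [-0.28, 0.65, 0.15, 1.99, -0.19, 0.5, 0.26]
t: 26.9
eef_pos: [463.2, 147.4, 22.0]
tool_rot: [1.927, 2.481, -0.0]
contact_force: [0.2, -1.0, -0.7]
grip_width: 0.5
gripper_force: 0.6
t 26.9 jig x -285.4 y -155.3 z 22.0 toolyaw-jig -0.001 F -0.0 -1.1 [-0.47, 0.63, 0.17, 2.06, -0.22, 0.46, 0.12]
```

```bash
python3 -m jog '[{"dx": 15,"dy": 1},{"dx": 30,"dy": 4},{"dx": 45,"dy": 8},{"dx": 60,"dy": 15},{"dx": 75,"dy": 23},{"dx": 87,"dy": 32},{"dx": 87,"dy": 32}]'
python3 s.py
python3 -m jog '[{"dx": -6,"dy": -5},{"dx": -6,"dy": -45},{"dx": 18,"dy": -50},{"dx": 18,"dy": -50}]'
python3 s.py
python3 - <<'E'
from h import *
snap('top','top9.png')
E
```

```text
t: 27.6
eef_pos: [474.6, 243.0, 21.6]
tool_rot: [1.922, 2.485, 0.006]
contact_force: [-0.4, 0.4, -0.6]
grip_width: 0.5
gripper_force: 0.0
t 27.6 jig x -250.6 y -65.4 z 21.6 toolyaw-jig 0.003 F -0.2 0.5 [-0.64, 0.68, 0.2, 1.94, -0.24, 0.54, -0.03]
t: 28.0
eef_pos: [417.8, 245.2, 21.3]
tool_rot: [-1.922, -2.482, 0.001]
contact_force: [0.0, 0.6, 0.9]
grip_width: 0.4
gripper_force: 0.0
t 28.0 jig x -305.1 y -49.3 z 21.3 toolyaw-jig 0.002 F 0.2 0.6 [-0.7, 0.63, 0.19, 2.07, -0.26, 0.46, -0.06]
```

```bash
python3 -m jog '[{"dx": 3,"dy": 15},{"dx": 3,"dy": 29},{"dx": 14,"dy": 43},{"dx": 28,"dy": 57},{"dx": 38,"dy": 75},{"dx": 47,"dy": 94}]'
python3 s.py
python3 -m jog '[{"dx": 3,"dy": 14},{"dx": 5,"dy": 24},{"dx": 6,"dy": 32},{"dx": 6,"dy": 38}]'
python3 s.py
```

```text
t: 28.65
eef_pos: [499.7, 312.6, 21.0]
tool_rot: [-1.927, -2.479, 0.003]
contact_force: [-1.8, 0.6, 0.3]
grip_width: 0.7
gripper_force: 0.8
t 28.6 jig x -209.0 y -4.3 z 21.0 toolyaw-jig -0.001 F -1.6 1.1 [-0.73, 0.74, 0.22, 1.77, -0.25, 0.66, -0.12]
t: 29.05
eef_pos: [536.2, 327.2, 21.1]
tool_rot: [1.928, 2.48, -0.001]
contact_force: [-1.4, 0.6, 0.2]
grip_width: 0.5
gripper_force: 0.5
t 29.1 jig x -170.0 y 0.8 z 21.1 toolyaw-jig -0.002 F -1.3 0.9 [-0.72, 0.79, 0.23, 1.66, -0.24, 0.72, -0.12]
```

```bash
python3 -m jog '[{"dx": 1,"dy": 3},{"dx": 1,"dy": 6},{"dx": 1,"dy": 8}]'
python3 s.py
python3 -m jog '[{"dy": 2},{"dy": 4}]'
python3 s.py
```

```text
t: 29.35
eef_pos: [542.3, 329.8, 21.1]
tool_rot: [-1.928, -2.48, 0.004]
contact_force: [-3.6, -2.2, 1.1]
grip_width: 0.5
gripper_force: 1.9
t 29.4 jig x -163.5 y 1.8 z 21.1 toolyaw-jig -0.002 F -4.0 -1.2 [-0.71, 0.79, 0.23, 1.64, -0.24, 0.74, -0.12]
t: 29.55
eef_pos: [542.1, 329.7, 21.1]
tool_rot: [-1.924, -2.477, 0.015]
contact_force: [-11.1, -5.8, 9.0]
grip_width: 0.4
gripper_force: 6.1
t 29.6 jig x -163.7 y 1.8 z 21.1 toolyaw-jig -0.001 F -12.2 -2.9 [-0.71, 0.8, 0.23, 1.63, -0.24, 0.75, -0.12]
```

The bar is on its stop. I'll back off and verify.

```bash
python3 -m jog '[{"dy": -20},{"dy": -60},{"dy": -100,"dz": -20},{"dy": -140,"dz": -60},{"dy": -140,"dz": -60}]'
python3 s.py
python3 - <<'E'
from h import *
f='topA.png';snap('top',f)
a=.2508;O=np.array([701.1,368.6]);x=np.array([np.cos(a),np.sin(a)]);y=np.array([-x[1],x[0]])
im=cv2.imread('pics/'+f).astype(np.float32)
def edges(yy,z,xs):
    P=np.array([[proj(f,[*(O+x*X+y*(yy+d)),z]) for X in xs] for d in np.arange(-6,7,2)],np.float32)
    g=cv2.remap(im,P[...,0],P[...,1],cv2.INTER_LINEAR).mean((0,2)); d=np.gradient(np.convolve(g,np.ones(3)/3,'same'));d[:3]=d[-3:]=0
    return [(float(xs[i]),round(float(d[i]),1)) for i in range(3,len(d)-3) if abs(d[i])>4 and abs(d[i])==abs(d[i-3:i+4]).max()]
for yy in(-100,-60,-20): print('bar',yy,edges(yy,42,np.arange(-175,-118,1.)))
for yy in(70,0,-60): print('blk',yy,edges(yy,54,np.arange(-135,-28,1.)))
for yy in(70,25,-25,-70): print('pad',yy,edges(yy,90,np.arange(-65,5,1.)))
E
```

```text
t: 30.05
eef_pos: [408.7, 298.1, 84.2]
tool_rot: [-1.924, -2.483, -0.005]
contact_force: [0.4, -0.1, 0.8]
grip_width: 0.4
gripper_force: 0.0
t 30.1 jig x -300.7 y 4.3 z 84.2 toolyaw-jig 0.002 F 0.4 -0.2 [-0.85, 0.55, 0.26, 1.97, -0.23, 0.65, -0.19]
bar -100 [(-154.0, -16.2), (-149.0, 24.2), (-131.0, -7.5)]
bar -60 [(-154.0, -17.7), (-149.0, 24.3), (-130.0, -28.5)]
bar -20 [(-167.0, 8.3), (-154.0, -15.1), (-149.0, 24.8), (-130.0, -27.7)]
blk 70 [(-132.0, -5.2), (-123.0, 6.8), (-115.0, 26.0), (-84.0, -4.8), (-74.0, 4.2), (-46.0, -21.1), (-38.0, 6.5)]
blk 0 [(-122.0, 7.8), (-115.0, 25.0), (-45.0, -22.2), (-37.0, 6.2)]
blk -60 [(-132.0, -24.9), (-123.0, 6.4), (-114.0, 24.6), (-57.0, -4.4), (-45.0, -21.0), (-38.0, 6.4)]
pad 70 [(-57.0, -22.6), (-49.0, 6.4), (-37.0, 22.9)]
pad 25 [(-56.0, -21.5), (-49.0, 7.3), (-37.0, 22.0)]
pad -25 [(-56.0, -22.3), (-49.0, 6.1), (-37.0, 23.7)]
pad -70 [(-61.0, 13.6), (-56.0, -21.4), (-49.0, 7.3), (-37.0, 23.0)]
```

The bar is parallel to the fence along its length (edges −149/−130 mm). The block and pads have not moved and the tool is clear.

```bash
python3 -c "
from station import hand_in
print(hand_in())"
```

```text
the job is handed in; nothing more can be done
None
```

The job is handed in at about 30 s of the 72 s: by the last top image the block stands square with both pads flat on the fence and the bar shut on its stop; the highest push I read was about 19 N (forces read only between moves), the bystanders were not re-measured, and no verdict came back.

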